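Turn the tea-tool rack and hang the tamper

ROBOT

A 6-joint arm with a two-finger parallel gripper is mounted at the origin on the work surface. World frame = base frame: x ahead of the robot, y to its left, z up, the work surface at z = 0. Lengths are in m, angles in rad, forces in N, time in s.
With the tool pointing down it reaches from about 0.325 to 0.775 m from the base axis. Payload 5.5 kg.
Tool frame: the origin (TCP) lies at the very end of the fingers, on their centre line; the grasp point (between the pads) lies 19 mm behind it; z points along the fingers, y is the line along which they close (so a half turn about z gives the same grasp; the last joint's range is limited). The gripper opens to 85 mm and grips with 20 to 120 N. Pads are 22 mm wide; open, the fingers measure 114 mm over their backs; the gripper's body (76 mm by 85 mm) begins 54 mm behind the grasp point. The pads swing forward as they close: fully open they stand 13 mm farther back than shut.
Start: joints at [1.183, 0.091, 1.231, -0, 1.82, -0.057], TCP at [0.195, 0.567, 0.208] pointing down, gripper open.
Joint ranges: [-2.87, 2.87], [-0.86, 2.18], [0.17, 2.46], [-1.51, 4.65], [0.06, 2.69], [-2.65, 2.65]. Speed limits (rad/s): [2.57, 2.57, 3.01, 3.14, 3.14, 3.14].

INTERFACE

Orientations are given as a rotation vector (axis times angle).
In Python, from workcell import env, viewer, finish_job gives the robot as it stands.
- The arm moves only by the shell command python3 -m crank 'ROWS' [OPENING] [FORCE]. ROWS is JSON, a list of rows, each an object with "linear": the shift along the world's x, y, z in m, a list of three; "roll": the turn about the world's z in degrees. In form: [{"linear": [dx, dy, dz], "roll": roll}, ...]. A call has 1 to 20 rows; each row is the pose to reach, as a shift and turn from the pose commanded when the call began; what a row does not reach only later rows make up. A row lasts 1/12 s, in which the tool goes at most 41.7 mm and 7.16 degrees, less where a joint would pass 70% of its speed; a pose out of reach is approached as far as the arm can. A call with a gripper value outside its range is refused whole. OPENING is the finger opening in m, from 0 to 0.0854, set as the call begins (- or left out, the last holds). The fingers move at their own pace and stop on an object; FORCE is the grip in N (left out, the last holds). Time passes only in rows, so rows that repeat a pose let the fingers close. It gives the time, the measured TCP pose, the force, the opening and the grip force at its end, in the units of the state.
- env.state(): the state, without advancing time (a new reading comes with each control period).
- viewer.camera(name): name is "scene" or "top" or "wrist"; returns a dict with "frame" (480x640x3 uint8, blue, green, red), "vfov" (degrees; the focal length in pixels is half the picture's height over the tangent of half this angle, whatever the lens; pixels are square), "cx", "cy" (the principal point, pixels), "R" (3x3) and "t" (3): a world point X has camera coordinates R X + t; the wrist camera has in their place "tool_from_camera" (4x4, takes a point from camera to tool coordinates, whose origin is the TCP and whose axes are the flange's). Camera axes: x right, y down, z forward; pixel columns grow to the right and rows downward; lengths in m; the calibration is good to about 2 mm. A picture is of the moment at which its call begins: read the wrist's pose just before it. There is no depth.
- finish_job(): hands the job in; it is judged then, once.
The state is a dict: "t": time; "joints": joint angles; "joint_velocities": joint speeds; "joint_torque": joint torques, N m; "position": TCP position; "tcp_rot": TCP orientation; "wrist_force": force on the tool from outside, world axes, zero at the start; "wrist_torque": the same for the moment, N m; "finger_gap": opening from 0.0 (shut) to 1.0 (fully open); "grasp_force": force on a finger pad.
Only numpy, scipy, OpenCV 4.12 (cv2) and the standard library are available. Lean on these libraries where they do the work, as an engineer would, in place of code of your own. Each camera call takes 0.05 s, during which the arm holds its last target. There are 200 camera calls.

TASK

Turn the tea-tool rack by its upright pin until its one empty arm points squarely through the gap in the guard rail, then slide the wooden tamper's neck all the way into that arm's slot and press it down until its collar is fully home. Feel your way: it needs a firm push of about 8 N, but stop as soon as it is home and keep the load well under 20 N. Leave it hanging there upright and let go; do not disturb the teapot or the cups.

Things in the scene. Friction and masses are not known exactly. Their poses are not given: they have to be found in the camera images.
- stand: Fixed stand of the rotary tea-tool rack: round dark wooden base 200 mm across, 18 mm thick. Origin: centre of its underside on the table, on the vertical turning axis; z up; its front is -x. Above it turns a rotor with six wooden arms, 60 degrees apart; five hold tools that cannot come off, one arm is empty.
- gap (a point): Fixed point: middle of the gap, about 70 mm wide, in the bamboo guard rail (8 mm bar on a circle of radius 112 mm about the axis, its top 89 mm above the table). It lies on the stand's -x, 85 mm above the table.
- head (a point): Fixed point on the turning axis at the nominal height of the arms' flat tops, 160 mm above the table. The real height is set anew each time, up to 8 mm higher or lower, and is not reported: feel for it. It does not give under load. Arms: 20 mm thick, 40 mm wide, ends 110 mm from the axis; the hung tools' tops reach 30 mm above the arms.
- place (a point): Fixed point, nominal height: where the tamper's axis belongs, 75 mm in front of the axis at the arm's top, when the empty arm points through the gap. That arm ends in a fork: vertical slot 12 mm wide, right through the arm, open outwards, mouth flared from 100 to 110 mm. A neck fully in stops here. Around it a 26 mm square recess, filled flush by the seat plate while that is up.
- pin_home (a point): Fixed point, nominal height: foot of the turning pin when the empty arm points through the gap. The pin is a brass upright 14 mm in diameter on the rotor, 45 mm from the axis, always exactly opposite the empty arm; 80 mm tall from the arms' tops (to 240 mm above the table, give or take 8). It turns with the rotor: a gripper that holds it should turn along, else it creeps out.
- rotor (a joint): Turn of the rotor in rad, positive anticlockwise seen from above. At 0 and again at 6.283 (a full turn) the empty arm points along the stand's -x through the middle of the gap, the pin on the +x side. It turns from -0.6 to 6.9 with a steady friction of about 0.18 N m (4 N at the pin) and stays where it is left.
- seat (a joint): Sinking of the seat plate in the empty arm, in m: 0 flush with the arm's top, 0.007 home against a hard stop. The plate is stiff: about 8 N pushes it down, and it stays where it is left; the tamper's weight alone does not move it. With it down the tamper's collar sits in the recess and cannot slide out.
- tamper: Loose wooden tea tamper, round, 150 mm tall, 63 to 117 g, upright on the tray. Origin: centre of its flat underside; z up its axis. From below: foot 34 mm across to 30 mm; neck 9 mm across to 88; collar 22 mm across, lower edge bevelled, 88 to 96; stem 12 mm across to 104; grip knob 20 mm across to 150. The collar hangs on the seat plate. Grip the knob firmly (30 N or more): it must not slip.
- tray: Fixed bamboo tray, 260 mm by 200 mm, 24 mm high, flat slatted top. Origin: centre of its underside.
- cup_a: Loose celadon cup on the tray, 64 mm across the rim, 45 mm high. Origin: centre of its underside. Leave alone.
- cup_b: Second such cup on the tray. Origin: centre of its underside. Leave alone.
- teapot: Loose celadon teapot, body 120 mm across, 110 mm high, spout along +y and handle along -y, each to 100 mm from the axis. Origin: centre of its underside. Leave alone.
- candy_box: Fixed hexagonal wooden candy box, 210 mm across, 65 mm high with six small round lids. Origin: centre of its underside. Not needed.
There are look-alikes about, which are no part of the job. Of the things shaped like the tamper, the wooden one is meant.

How it is judged:
On the way, in this order (a step that is already met when the one before it is completed fails the run):
1. the rack is turned so that its empty arm points through the gap in the guard rail ((value of joint rotor between -0.12 and 0.12 rad or value of joint rotor between 6.163 and 6.403 rad)), for 0.2 s.
2. the tamper's neck is fully in the slot of the empty arm, facing the gap (x of tamper in the frame of stand between -0.082 and -0.068 m and y of tamper in the frame of stand between -0.012 and 0.012 m and z of tamper in the frame of stand between 0.045 and 0.105 m and (value of joint rotor between -0.12 and 0.12 rad or value of joint rotor between 6.163 and 6.403 rad)), for 0.1 s.
3. the tamper is pressed down and the seat plate is home (x of tamper in the frame of stand between -0.082 and -0.068 m and y of tamper in the frame of stand between -0.012 and 0.012 m and z of tamper in the frame of stand between 0.045 and 0.105 m and value of joint seat above 0.0055 m), for 0.1 s.
At the end, for the whole second after the job is handed in: The empty arm points along the stand's front within 0.12 rad; the tamper hangs in its slot, within 7 mm of 75 mm in front of the axis and 12 mm sideways, upright within 0.1 rad and at rest, carried by the rack alone; the seat plate is at least 5.5 mm down; the gripper has let go (all of step 3 and (value of joint rotor between -0.12 and 0.12 rad or value of joint rotor between 6.163 and 6.403 rad) and angle between tamper's own z axis and vertical below 0.1 rad and contact force between tamper and stand above 0.2 N and contact force between tamper and tray below 0.05 N and linear speed of tamper below 0.02 m/s and angular speed of tamper below 0.3 rad/s); the robot touches nothing.
It fails at once if the tamper is loaded against the rack with 22 N or more (contact force between tamper and stand above 22 N).
It fails at once if the teapot is shifted by more than 20 mm or tipped (distance of teapot from where it was at the start of the episode above 0.02 m or angle between teapot's own z axis and vertical above 0.2 rad).
It fails at once if the first cup is shifted by more than 20 mm or tipped (distance of cup_a from where it was at the start of the episode above 0.02 m or angle between cup_a's own z axis and vertical above 0.2 rad).
It fails at once if the second cup is shifted by more than 20 mm or tipped (distance of cup_b from where it was at the start of the episode above 0.02 m or angle between cup_b's own z axis and vertical above 0.2 rad).
It also fails if it takes over 72 s, if anything falls off the work surface, if the arm or the gripper's body presses on something with over 40 N, if the wrist force passes 120 N, or if a joint passes its speed limit or range.

## Working session

There is one attempt and no reset: what is moved stays moved. The work goes in short steps, Python scripts to look and compute and a shell command to move; the robot and the scene stay as the last step left them, time stands still between calls to the robot, and variables do not carry over. Pictures are saved under pics/ and viewed, at most 10 in all, crops included, and the job is handed in when it is done.

```bash
mkdir -p pics; ls; python3 - <<'E'
from workcell import env, viewer
import cv2,pickle,numpy as np
print(env.state())
d={}
for n in("scene","top"):
    c=viewer.camera(n); d[n]=c; cv2.imwrite(f"pics/{n}0.png",c["frame"])
    print(n,c["vfov"],c["cx"],c["cy"],-np.array(c["R"]).T@np.array(c["t"]))
pickle.dump(d,open("c0.pkl","wb"))
E
```

```text
pics
{'t': 0.0, 'joints': array([ 1.18331789e+00,  9.18583925e-02,  1.23191121e+00,  7.70447803e-06,
        1.81978007e+00, -5.67044341e-02]), 'joint_velocities': array([ 0.00050313,  0.00049968,  0.00104735, -0.00010388,  0.00173445,
        0.00088868]), 'joint_torque': array([ 3.91061703e-04, -4.58736849e+01, -4.18016803e+01,  3.21906623e-05,
        1.18523141e-02, -1.10692596e-05]), 'position': array([0.1947422 , 0.56716907, 0.20683688]), 'tcp_rot': array([-5.17137827e-01, -3.09829143e+00,  2.99556755e-03]), 'wrist_force': array([ 0.10268596,  0.45673431, -0.31787588]), 'wrist_torque': array([ 0.01070913, -0.0226005 ,  0.00769652]), 'grasp_force': 0.0, 'finger_gap': 0.9989319328982457}
scene 42.195033589988235 321.916553103288 246.1337358521653 [ 1.2525969  -1.18326159  1.01302698]
top 48.79246534737875 319.59257397612424 243.70221069488662 [ 0.4213762  -0.03753312  1.18574747]
```

View pics/scene0.png

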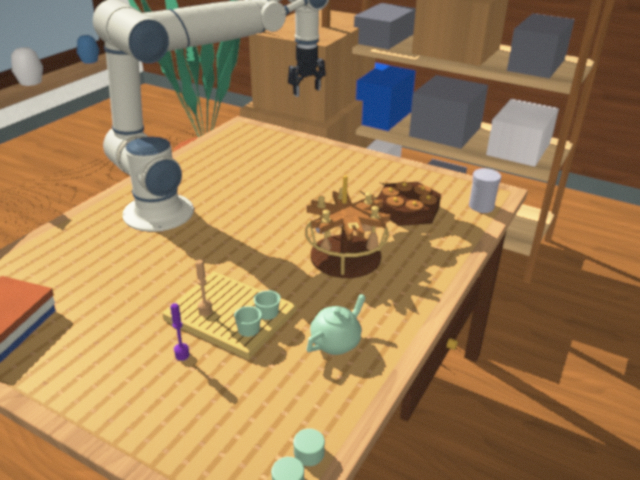

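View pics/top0.png

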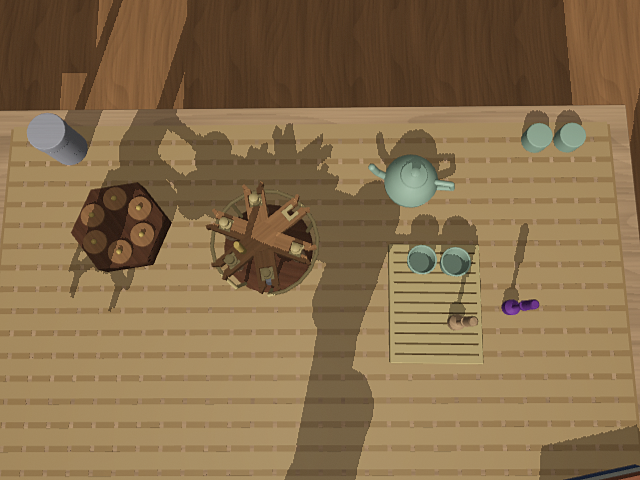

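The top view has the rack at about (265,242), with its empty arm toward the upper right (slot near (292,212)). The tamper is on the tray at about (455,322), the cups at (421,260) and (455,262), and the teapot at (411,181). Next I'll zoom in on the rack and the tamper.

```bash
cat > h.py <<'E'
import numpy as np,cv2,pickle
def K(c):
    f=c["frame"].shape[0]/2/np.tan(np.radians(c["vfov"])/2)
    return np.array([[f,0,c["cx"]],[0,f,c["cy"]],[0,0,1]])
def ray(c,u,v):
    R=np.array(c["R"]);t=np.array(c["t"])
    d=R.T@np.linalg.inv(K(c))@[u,v,1]; return -R.T@t,d/np.linalg.norm(d)
def plane(c,u,v,z):
    o,d=ray(c,u,v); return o+d*(z-o[2])/d[2]
def tri(rs):
    A=sum(np.eye(3)-np.outer(d,d) for o,d in rs); b=sum((np.eye(3)-np.outer(d,d))@o for o,d in rs)
    return np.linalg.solve(A,b)
def proj(c,X):
    p=K(c)@(np.array(c["R"])@np.array(X)+np.array(c["t"])); return p[:2]/p[2]
E
python3 - <<'E'
from h import *
d=pickle.load(open("c0.pkl","rb"))
T=d["top"]["frame"];S=d["scene"]["frame"]
a=cv2.resize(T[175:305,195:335],None,fx=4,fy=4,interpolation=cv2.INTER_CUBIC)[:520,:560]
b=cv2.resize(S[170:280,295:395],None,fx=4,fy=4,interpolation=cv2.INTER_CUBIC)
im=np.zeros((520,800,3),np.uint8); 
a=cv2.resize(T[180:300,205:325],(480,480),interpolation=cv2.INTER_CUBIC)
b=cv2.resize(S[170:280,300:390],(320,391),interpolation=cv2.INTER_CUBIC)
im[:480,:480]=a; im[:391,480:]=b
cv2.imwrite("pics/z1.png",im)
E
```

```text
(no output)
```

View pics/z1.png

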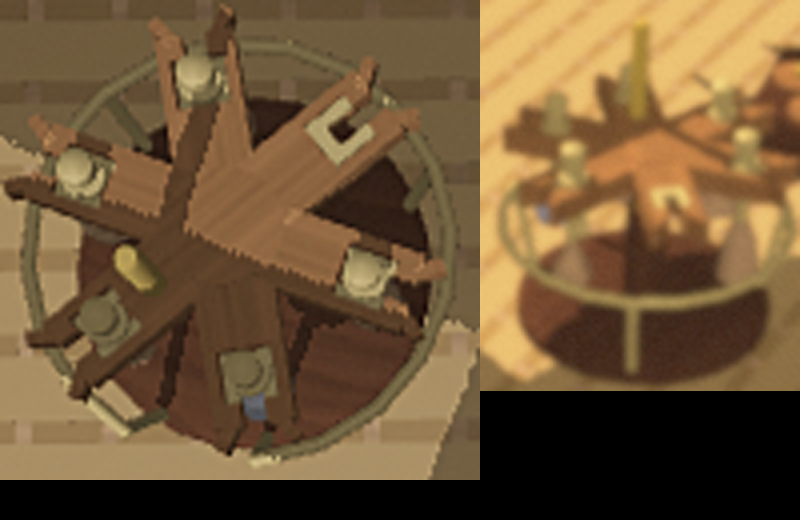

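The zoom shows the empty fork up-right, its pale seat plate near crop (342,130). The brass pin is opposite it, with its top at (125,258). The rail ends at about (130,432) and (262,460), so the gap faces the robot. I'll compute these as world positions.

```bash
python3 - <<'E'
from h import *
from scipy.optimize import least_squares
d=pickle.load(open("c0.pkl","rb"));T=d["top"];S=d["scene"]
cr=lambda p:(205+p[0]/4-.375,180+p[1]/4-.375)
sc=lambda p:(300+(p[0]-480)*90/320,170+p[1]*110/391)
rail=np.array([plane(T,*cr(p),.087)[:2] for p in [(40,180),(28,250),(60,340),(95,400),(448,250),(432,160),(260,45),(160,68),(400,375),(335,435)]])
r=least_squares(lambda q:np.hypot(*(rail-q[:2]).T)-q[2],[.45,.08,.11]);C=r.x[:2];print("axis",r.x,r.fun.round(4))
ends=[plane(T,*cr(p),.087)[:2] for p in[(130,430),(262,459)]];print("ends",ends,np.linalg.norm(ends[0]-ends[1]))
g=sum(ends)/2-C;print("gapdir deg",np.degrees(np.arctan2(g[1],g[0])))
e=plane(T,*cr((340,132)),.16)[:2]-C;print("empty deg",np.degrees(np.arctan2(e[1],e[0])),np.hypot(*e))
p=plane(T,*cr((125,252)),.24)[:2]; q=p-C;print("pin",p,np.degrees(np.arctan2(q[1],q[0])),np.hypot(*q))
P=tri([ray(T,*cr((123,252))),ray(S,*sc((640,25)))]);print("pin tri",P)
# tamper
hs=cv2.cvtColor(T["frame"],cv2.COLOR_BGR2HSV)
im=np.zeros((480,800,3),np.uint8)
im[:400,:400]=cv2.resize(T["frame"][290:350,430:490],(400,400),interpolation=cv2.INTER_CUBIC)
im[:480,400:]=cv2.resize(S["frame"][255:327,170:230],(400,480),interpolation=cv2.INTER_CUBIC)
cv2.imwrite("pics/z2.png",im)
E
```

```text
axis [0.60948514 0.090277   0.10987212] [ 0.0031  0.0023 -0.0039  0.0001 -0.0003  0.0013  0.0001 -0.003  -0.0014
  0.0017]
ends [array([0.51320732, 0.14656233]), array([0.49775303, 0.0776747 ])] 0.07059986588308101
gapdir deg 168.13997078233595
empty deg -51.916075720256025 0.07287606912772523
pin [0.58125118 0.12485615] 129.23171362212975 0.04464161126557433
pin tri [0.58150173 0.12669844 0.22585523]
```

View pics/z2.png

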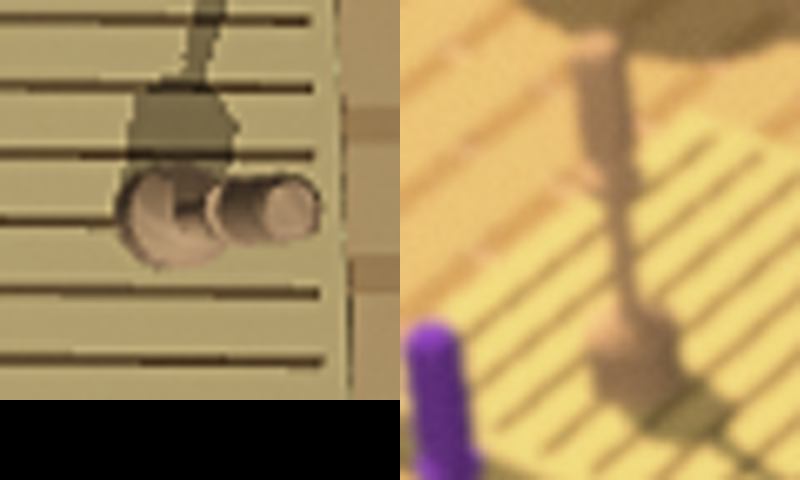

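The crop shows the tamper upright, its knob top at crop (292,208) in the top view and (603,45) in the scene view. Its foot is around (165,222) in the top view. I'll measure it and move above the pin.

```bash
python3 - <<'E'
from h import *
d=pickle.load(open("c0.pkl","rb"));T=d["top"];S=d["scene"]
ct=lambda p:(430+p[0]*.15-.4,290+p[1]*.15-.4); cs=lambda p:(170+(p[0]-400)*.15-.4,255+p[1]*.15-.4)
a=ct((292,208));print("knob tri",tri([ray(T,*a),ray(S,*cs((603,43)))]),"plane",plane(T,*a,.174))
print("foot",plane(T,*ct((168,216)),.04))
print("foot scene", plane(S,*cs((636,365)),.035))
E
python3 -m crank '[{"linear":[0,0,0.12],"roll":0},{"linear":[0,0,0.12],"roll":0},{"linear":[0,0,0.12],"roll":0},{"linear":[0.38,-0.44,0.13],"roll":-32},{"linear":[0.38,-0.44,0.13],"roll":-32},{"linear":[0.38,-0.44,0.13],"roll":-32},{"linear":[0.38,-0.44,0.13],"roll":-32},{"linear":[0.38,-0.44,0.13],"roll":-32},{"linear":[0.38,-0.44,0.13],"roll":-32},{"linear":[0.38,-0.44,0.13],"roll":-32},{"linear":[0.38,-0.44,0.13],"roll":-32},{"linear":[0.38,-0.44,0.13],"roll":-32},{"linear":[0.38,-0.44,0.13],"roll":-32},{"linear":[0.38,-0.44,0.13],"roll":-32},{"linear":[0.38,-0.44,0.13],"roll":-32},{"linear":[0.38,-0.44,0.13],"roll":-32},{"linear":[0.38,-0.44,0.13],"roll":-32},{"linear":[0.38,-0.44,0.13],"roll":-32},{"linear":[0.38,-0.44,0.13],"roll":-32},{"linear":[0.38,-0.44,0.13],"roll":-32}]' 0.06
python3 - <<'E'
from workcell import env,viewer
import pickle,cv2
s=env.state();c=viewer.camera("wrist");pickle.dump((s,c),open("w1.pkl","wb"));cv2.imwrite("pics/w1.png",c["frame"])
print(s["position"],s["tcp_rot"],s["joints"],c["tool_from_camera"])
E
```

```text
knob tri [ 0.440256   -0.31619612  0.17110603] plane [ 0.43972032 -0.3157903   0.174     ]
foot [ 0.43982289 -0.31291438  0.04      ]
foot scene [ 0.44611064 -0.32471335  0.035     ]
t: 1.77
position: [0.5747, 0.1276, 0.3374]
tcp_rot: [-1.351, -2.835, 0.001]
wrist_force: [0.8, -0.7, 0.4]
finger_gap: 0.708
grasp_force: 0.0
[0.57474521 0.12757197 0.33744049] [-1.35130731e+00 -2.83466039e+00  5.49798642e-04] [ 1.60352606e-01  1.31928588e-01  9.53449239e-01  5.21896017e-04
  2.05749706e+00 -5.20516780e-01] [[-2.21959858e-04 -9.49895531e-01 -3.12567481e-01  8.03262193e-02]
 [ 9.99999969e-01 -1.74519419e-04 -1.79752017e-04 -9.38050138e-04]
 [ 1.16196542e-04 -3.12567511e-01  9.49895540e-01 -1.65878413e-01]
 [ 0.00000000e+00  0.00000000e+00  0.00000000e+00  1.00000000e+00]]
```

View pics/w1.png

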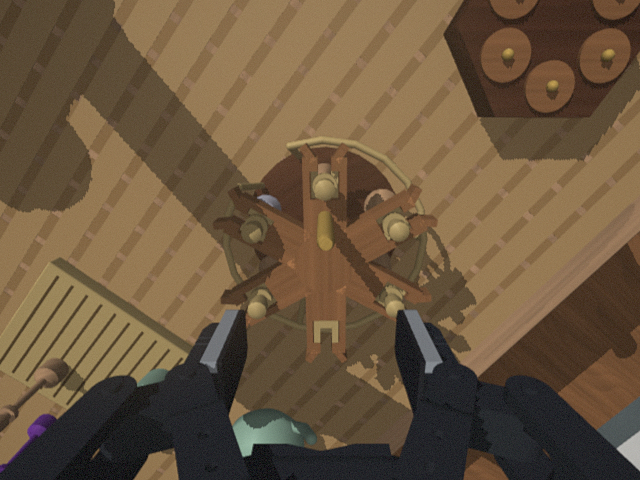

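The wrist view has the pin top at about (326,242), the empty fork's seat plate at about (326,331), and the rail gap at the left around (230,215). I'll triangulate against the top view.

```bash
cat >> h.py <<'E'
from scipy.spatial.transform import Rotation as Ro
def wc(s,c):
    "wrist camera as fixed camera"
    M=np.eye(4);M[:3,:3]=Ro.from_rotvec(s["tcp_rot"]).as_matrix();M[:3,3]=s["position"]
    W=np.linalg.inv(M@np.array(c["tool_from_camera"]));c=dict(c);c["R"]=W[:3,:3];c["t"]=W[:3,3];return c
E
python3 - <<'E'
from h import *
d=pickle.load(open("c0.pkl","rb"));T=d["top"];S=d["scene"];W=wc(*pickle.load(open("w1.pkl","rb")))
cr=lambda p:(205+p[0]/4-.375,180+p[1]/4-.375);sc=lambda p:(300+(p[0]-480)*90/320,170+p[1]*110/391)
print(W["vfov"])
P=tri([ray(T,*cr((123,252))),ray(W,326,243)]);print("pin top TW",P)
P=tri([ray(T,*cr((123,252))),ray(W,326,243),ray(S,*sc((640,25)))]);print("TWS",P)
E=tri([ray(T,*cr((340,132))),ray(W,326,331)]);print("seat",E)
for z in(.152,.16,.168):
  print(z,plane(W,326,331,z)[:2],plane(T,*cr((340,132)),z)[:2],"pin",plane(W,326,243,z+.08)[:2],plane(T,*cr((123,252)),z+.08)[:2])
for z in(.152,.16,.168):
  e=plane(W,326,331,z)[:2];p=plane(W,326,243,z+.08)[:2];v=p-e;print("dist",np.hypot(*v),"deg",np.degrees(np.arctan2(v[1],v[0])),"axis",e+v*75/120)
# crop of rail in wrist for detail
cv2.imwrite("pics/w1z.png",cv2.resize(W["frame"][120:370,200:450],(600,600),interpolation=cv2.INTER_CUBIC))
E
```

```text
63.62926937396285
pin top TW [0.58064933 0.12614028 0.23701037]
TWS [0.58168408 0.12515103 0.22719387]
seat [0.65607675 0.0334099  0.15455987]
0.152 [0.6574706  0.03233788] [0.65625387 0.0334651 ] pin [0.58057825 0.12489113] [0.58261001 0.12714716]
0.16 [0.6544243  0.03591224] [0.65443619 0.03291566] pin [0.57890052 0.12679094] [0.58125758 0.12576582]
0.168 [0.65137799 0.0394866 ] [0.65261851 0.03236621] pin [0.57722279 0.12869075] [0.57990516 0.12438449]
dist 0.12032679248853774 deg 129.7194741274924 axis [0.60941288 0.09018366]
dist 0.11816420322502645 deg 129.7279127147285 axis [0.60722194 0.09271143]
dist 0.11600161662027102 deg 129.73666593873617 axis [0.60503099 0.09523919]
```

View pics/w1z.png

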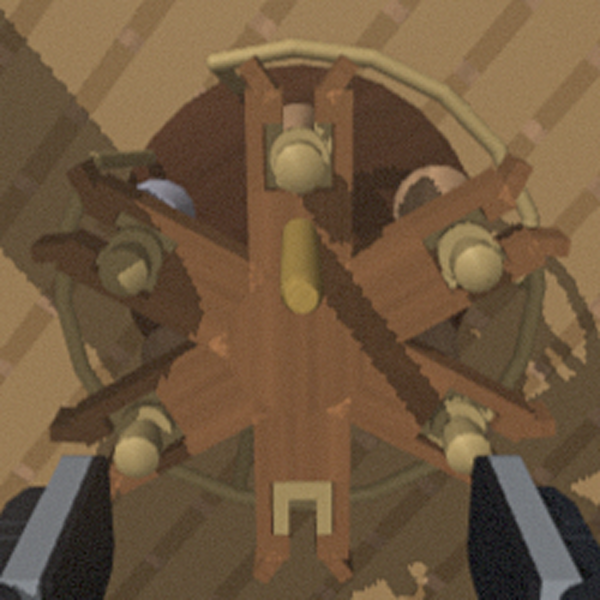

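```bash
python3 - <<'E'
from h import *
W=wc(*pickle.load(open("w1.pkl","rb")))
C=np.array([.6094,.0902])
cw=lambda p:(200+p[0]/2.4-.3,120+p[1]/2.4-.3)
e=[plane(W,*cw(p),.086)[:2] for p in[(211,65),(95,160)]];print(e,np.linalg.norm(e[0]-e[1]),[np.hypot(*(x-C)) for x in e])
a=[np.degrees(np.arctan2(*(x-C)[::-1])) for x in e];print(a,np.mean(np.mod(a,360)))
print(np.degrees(np.arctan2(*(e[0]-e[1])[::-1])))
E
```

```text
[array([0.51314554, 0.14670814]), array([0.49782688, 0.08091466])] 0.0675532609601337 [np.float64(0.11161582071398389), np.float64(0.11195882779646339)]
[np.float64(149.58406889138612), np.float64(-175.24269337534744)] 167.17068775801934
76.89336019156349
```

```bash
python3 -m crank '[{"linear":[0.006,-0.0025,-0.03],"roll":0.7},{"linear":[0.006,-0.0025,-0.06],"roll":0.7},{"linear":[0.006,-0.0025,-0.09],"roll":0.7},{"linear":[0.006,-0.0025,-0.115],"roll":0.7},{"linear":[0.006,-0.0025,-0.132],"roll":0.7},{"linear":[0.006,-0.0025,-0.132],"roll":0.7},{"linear":[0.006,-0.0025,-0.132],"roll":0.7}]' - 50
python3 -m crank '[{"linear":[0,0,0],"roll":0},{"linear":[0,0,0],"roll":0},{"linear":[0,0,0],"roll":0},{"linear":[0,0,0],"roll":0},{"linear":[0,0,0],"roll":0},{"linear":[0,0,0],"roll":0},{"linear":[0,0,0],"roll":0},{"linear":[0,0,0],"roll":0}]' 0.0 50
python3 - <<'E'
import numpy as np
C=np.array([.6094,.0902]);p=.045
f=lambda a:C+p*np.array([np.cos(np.radians(a)),np.sin(np.radians(a))])
for base,N,step in((129.7,15,-4.75),(129.7-71.25,15,-4.75)):
    o=f(base)
    print([[*(f(base+step*i)-o).round(4),step*i] for i in range(1,N+1)])
E
```

```text
t: 2.4
position: [0.5798, 0.1262, 0.2059]
tcp_rot: [-1.331, -2.845, 0.001]
wrist_force: [0.1, -0.6, 1.2]
finger_gap: 0.707
grasp_force: 0.0
t: 3.07
position: [0.5813, 0.1251, 0.2074]
tcp_rot: [1.333, 2.843, 0.002]
wrist_force: [-0.7, 0.1, 5.8]
finger_gap: 0.07
grasp_force: 47.3
[[np.float64(0.003), np.float64(0.0023), -4.75], [np.float64(0.0061), np.float64(0.0043), -9.5], [np.float64(0.0094), np.float64(0.006), -14.25], [np.float64(0.0128), np.float64(0.0075), -19.0], [np.float64(0.0164), np.float64(0.0086), -23.75], [np.float64(0.02), np.float64(0.0095), -28.5], [np.float64(0.0237), np.float64(0.0101), -33.25], [np.float64(0.0274), np.float64(0.0104), -38.0], [np.float64(0.0311), np.float64(0.0103), -42.75], [np.float64(0.0349), np.float64(0.01), -47.5], [np.float64(0.0385), np.float64(0.0093), -52.25], [np.float64(0.0421), np.float64(0.0083), -57.0], [np.float64(0.0456), np.float64(0.0071), -61.75], [np.float64(0.049), np.float64(0.0055), -66.5], [np.float64(0.0523), np.float64(0.0037), -71.25]]
[[np.float64(0.0031), np.float64(-0.0021), -4.75], [np.float64(0.006), np.float64(-0.0044), -9.5], [np.float64(0.0087), np.float64(-0.007), -14.25], [np.float64(0.0112), np.float64(-0.0098), -19.0], [np.float64(0.0135), np.float64(-0.0127), -23.75], [np.float64(0.0154), np.float64(-0.0159), -28.5], [np.float64(0.0172), np.float64(-0.0192), -33.25], [np.float64(0.0186), np.float64(-0.0226), -38.0], [np.float64(0.0198), np.float64(-0.0262), -42.75], [np.float64(0.0206), np.float64(-0.0298), -47.5], [np.float64(0.0212), np.float64(-0.0335), -52.25], [np.float64(0.0214), np.float64(-0.0372), -57.0], [np.float64(0.0214), np.float64(-0.0409), -61.75], [np.float64(0.021), np.float64(-0.0446), -66.5], [np.float64(0.0203), np.float64(-0.0483), -71.25]]
```

```bash
python3 - <<'E'
from workcell import env,viewer
import cv2,numpy as np,pickle
s=env.state();c=viewer.camera("wrist");d=viewer.camera("scene")["frame"];pickle.dump((s,c),open("w2.pkl","wb"))
im=np.zeros((600,800,3),np.uint8);im[:480,:400]=cv2.resize(c["frame"][120:480,170:470],(400,480));im[:480,400:]=cv2.resize(d[130:250,300:400],(400,480),interpolation=cv2.INTER_CUBIC)
cv2.imwrite("pics/g1.png",im);print(s["finger_gap"],s["position"],s["wrist_force"],s["wrist_torque"])
E
```

```text
0.07009447632562439 [0.58128635 0.12511584 0.20740362] [-0.68454732  0.0841669   5.83737458] [0.07924654 0.05320673 0.00555879]
```

View pics/g1.png

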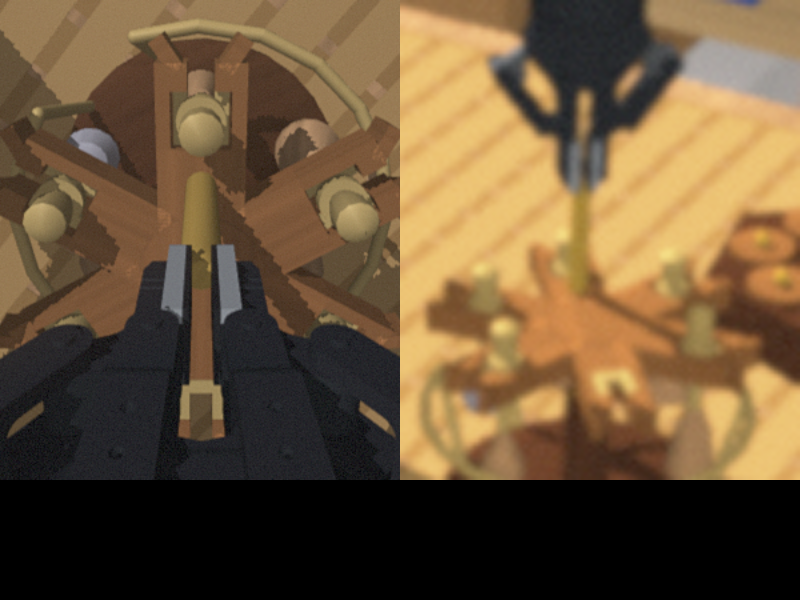

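The fingers straddle the pin, but only near its top, because the rack sits low. I'll reopen, go about 11 mm lower and grip again.

```bash
python3 -m crank '[{"linear":[0,0,0],"roll":0},{"linear":[0,0,0],"roll":0},{"linear":[0,0,0],"roll":0},{"linear":[0.001,-0.001,-0.006],"roll":0},{"linear":[0.001,-0.001,-0.011],"roll":0},{"linear":[0.001,-0.001,-0.011],"roll":0},{"linear":[0.001,-0.001,-0.011],"roll":0}]' 0.035 50
python3 -m crank '[{"linear":[0,0,0],"roll":0},{"linear":[0,0,0],"roll":0},{"linear":[0,0,0],"roll":0},{"linear":[0,0,0],"roll":0},{"linear":[0,0,0],"roll":0},{"linear":[0,0,0],"roll":0}]' 0.0 50
```

```text
t: 3.75
position: [0.5815, 0.1239, 0.1938]
tcp_rot: [-1.333, -2.843, 0.002]
wrist_force: [0.4, -0.1, 0.8]
finger_gap: 0.406
grasp_force: 0.0
t: 4.25
position: [0.582, 0.1241, 0.1953]
tcp_rot: [1.334, 2.844, 0.001]
wrist_force: [0.7, 0.2, 0.4]
finger_gap: 0.128
grasp_force: 48.8
```

```bash
python3 -m crank '[{"linear":[0.003,0.0023,0],"roll":-4.75},{"linear":[0.0061,0.0043,0],"roll":-9.5},{"linear":[0.0094,0.006,0],"roll":-14.25},{"linear":[0.0128,0.0075,0],"roll":-19},{"linear":[0.0164,0.0086,0],"roll":-23.75},{"linear":[0.02,0.0095,0],"roll":-28.5},{"linear":[0.0237,0.0101,0],"roll":-33.25},{"linear":[0.0274,0.0104,0],"roll":-38},{"linear":[0.0311,0.0103,0],"roll":-42.75},{"linear":[0.0349,0.01,0],"roll":-47.5},{"linear":[0.0385,0.0093,0],"roll":-52.25},{"linear":[0.0421,0.0083,0],"roll":-57},{"linear":[0.0456,0.0071,0],"roll":-61.75},{"linear":[0.049,0.0055,0],"roll":-66.5},{"linear":[0.0523,0.0037,0],"roll":-71.25},{"linear":[0.0523,0.0037,0],"roll":-71.25}]'
```

```text
t: 5.58
position: [0.6337, 0.1274, 0.1952]
tcp_rot: [-2.743, -1.53, 0.002]
wrist_force: [-3.8, -1.2, 2.6]
finger_gap: 0.132
grasp_force: 49.3
```

```bash
python3 -m crank '[{"linear":[0.0031,-0.0021,0],"roll":-4.75},{"linear":[0.006,-0.0044,0],"roll":-9.5},{"linear":[0.0087,-0.007,0],"roll":-14.25},{"linear":[0.0112,-0.0098,0],"roll":-19},{"linear":[0.0135,-0.0127,0],"roll":-23.75},{"linear":[0.0154,-0.0159,0],"roll":-28.5},{"linear":[0.0172,-0.0192,0],"roll":-33.25},{"linear":[0.0186,-0.0226,0],"roll":-38},{"linear":[0.0198,-0.0262,0],"roll":-42.75},{"linear":[0.0206,-0.0298,0],"roll":-47.5},{"linear":[0.0212,-0.0335,0],"roll":-52.25},{"linear":[0.0214,-0.0372,0],"roll":-57},{"linear":[0.0214,-0.0409,0],"roll":-61.75},{"linear":[0.021,-0.0446,0],"roll":-66.5},{"linear":[0.0203,-0.0483,0],"roll":-71.25},{"linear":[0.0203,-0.0483,0],"roll":-71.25},{"linear":[0.0203,-0.0483,0],"roll":-71.25}]'
python3 - <<'E'
from workcell import env
from h import *
s=env.state();M=Ro.from_rotvec(s["tcp_rot"]).as_matrix();print(s["position"],s["joints"].round(3),np.degrees(np.arctan2(M[1,1],M[0,1])), np.degrees(np.arctan2(M[1,0],M[0,0])))
E
python3 -m crank '[{"linear":[0,0,0],"roll":0},{"linear":[0,0,0],"roll":0},{"linear":[0,0,0],"roll":0},{"linear":[0,0,0],"roll":0},{"linear":[0,0,0.03],"roll":0},{"linear":[0,0,0.06],"roll":0},{"linear":[0,0,0.09],"roll":0},{"linear":[-0.04,0,0.12],"roll":0},{"linear":[-0.08,0,0.15],"roll":0},{"linear":[-0.08,0,0.15],"roll":0},{"linear":[-0.08,0,0.15],"roll":0},{"linear":[-0.08,0,0.15],"roll":0}]' 0.05
python3 - <<'E'
from workcell import env,viewer
from h import *
s=env.state();c=viewer.camera("wrist");d=viewer.camera("top");pickle.dump((s,c,d),open("w3.pkl","wb"))
print(s["position"])
im=np.zeros((480,800,3),np.uint8);im[:,:400]=cv2.resize(c["frame"][60:420,170:470],(400,480));im[:400,400:]=cv2.resize(d["frame"][190:310,205:325],(400,400),interpolation=cv2.INTER_CUBIC)
cv2.imwrite("pics/g2.png",im)
E
```

```text
t: 7.0
position: [0.6528, 0.0803, 0.1952]
tcp_rot: [-3.122, 0.344, 0.006]
wrist_force: [-7.5, 3.1, 3.0]
finger_gap: 0.129
grasp_force: 49.4
[0.65280707 0.08032413 0.19516774] [0.07  0.251 1.075 0.002 1.818 1.86 ] -102.55855776560851 -12.558451606746358
t: 8.0
position: [0.5747, 0.0793, 0.3466]
tcp_rot: [-3.122, 0.348, -0.006]
wrist_force: [1.0, -0.1, 0.0]
finger_gap: 0.585
grasp_force: 0.0
[0.5746685  0.07934647 0.34655033]
```

View pics/g2.png

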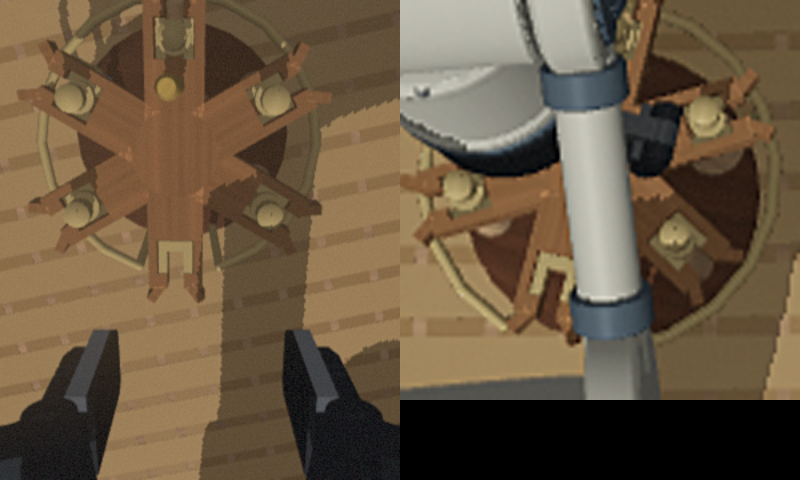

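The arm now points through the gap: the rail ends at crop (140,265) and (220,268) sit symmetrically about the fork, whose seat plate is at (175,259). Next I'll work out where the slot line lies.

```bash
python3 - <<'E'
from h import *
s,c,d=pickle.load(open("w3.pkl","rb"));W=wc(s,c)
q=lambda p:(170+p[0]*.75,60+p[1]*.75)
for H in(.15,.153,.156):
  p=plane(W,*q((168,89)),H+.08)[:2];e=plane(W,*q((175.5,259)),H)[:2];v=p-e
  print(H,p,e,np.hypot(*v),np.degrees(np.arctan2(*v[::-1])))
P=np.array([.6528,.0803]);u=np.array([np.cos(np.radians(-12.56)),np.sin(np.radians(-12.56))])
print("tcp-based place",P-.120*u,"start 100mm out",P-.22*u,"gap",P-.157*u,u)
print([plane(W,*q(p),.086)[:2] for p in((140,265),(221,269))])
cv2.imwrite("pics/tmp.png",cv2.resize(c["frame"][200:300,250:350],(600,600),interpolation=cv2.INTER_CUBIC))
E
```

```text
0.15 [0.65184537 0.07893789] [0.53352471 0.10745136] 0.12170782635562666 -13.549069815781651
0.153 [0.65183948 0.07875021] [0.53449871 0.10706925] 0.12070966367642355 -13.568315021989678
0.156 [0.65183359 0.07856253] [0.53547271 0.10668713] 0.11971151484322638 -13.587881161637087
tcp-based place [0.53567174 0.10639542] start 100mm out [0.43806486 0.12814161] gap [0.4995572  0.11444151] [ 0.97606882 -0.21746187]
[array([0.51420123, 0.1473292 ]), array([0.49486506, 0.07871781])]
```

View pics/tmp.png

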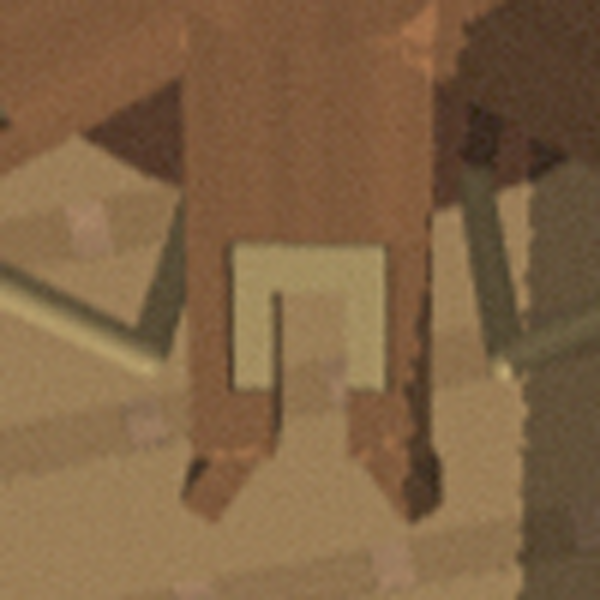

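```bash
python3 -m crank '[{"linear":[-0.034,-0.1,-0.01],"roll":0},{"linear":[-0.068,-0.2,-0.02],"roll":0},{"linear":[-0.1,-0.3,-0.03],"roll":0},{"linear":[-0.135,-0.395,-0.05],"roll":0},{"linear":[-0.135,-0.395,-0.05],"roll":0},{"linear":[-0.135,-0.395,-0.05],"roll":0},{"linear":[-0.135,-0.395,-0.05],"roll":0},{"linear":[-0.135,-0.395,-0.05],"roll":0},{"linear":[-0.135,-0.395,-0.05],"roll":0},{"linear":[-0.135,-0.395,-0.05],"roll":0},{"linear":[-0.135,-0.395,-0.05],"roll":0},{"linear":[-0.135,-0.395,-0.05],"roll":0},{"linear":[-0.135,-0.395,-0.05],"roll":0},{"linear":[-0.135,-0.395,-0.05],"roll":0}]' 0.06
python3 - <<'E'
from workcell import env,viewer
from h import *
s=env.state();c=viewer.camera("wrist");t=viewer.camera("top");pickle.dump((s,c,t),open("w4.pkl","wb"));W=wc(s,c)
print(s["position"],s["joints"].round(2),"knob expected px",proj(W,[.44,-.3155,.174]))
cv2.imwrite("pics/t1.png",c["frame"])
E
```

```text
t: 9.27
position: [0.4402, -0.3147, 0.2943]
tcp_rot: [-3.121, 0.347, 0.001]
wrist_force: [1.0, 0.3, 0.4]
finger_gap: 0.7
grasp_force: 0.0
[ 0.44021263 -0.31472643  0.29429856] [-0.68 -0.03  1.2   0.    1.97  1.11] knob expected px [320.94540429 228.89475023]
```

View pics/t1.png

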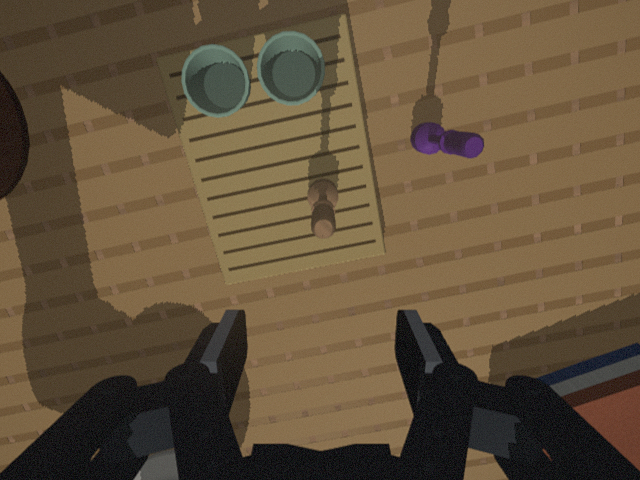

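The knob top is at pixel (323,230), 2 px from the prediction. I'll triangulate it, then descend.

```bash
python3 - <<'E'
from h import *
s,c,t=pickle.load(open("w4.pkl","rb"));W=wc(s,c);T=pickle.load(open("c0.pkl","rb"))["top"]
print(tri([ray(W,323,230),ray(T,473.4,320.8)]),plane(W,323,230,.174))
E
python3 -m crank '[{"linear":[0,-0.002,-0.04],"roll":0},{"linear":[0,-0.002,-0.08],"roll":0},{"linear":[0,-0.002,-0.12],"roll":0},{"linear":[0,-0.002,-0.145],"roll":0},{"linear":[0,-0.002,-0.162],"roll":0},{"linear":[0,-0.002,-0.162],"roll":0},{"linear":[0,-0.002,-0.162],"roll":0},{"linear":[0,-0.002,-0.162],"roll":0}]'
python3 -m crank '[{"linear":[0,0,0],"roll":0},{"linear":[0,0,0],"roll":0},{"linear":[0,0,0],"roll":0},{"linear":[0,0,0],"roll":0},{"linear":[0,0,0],"roll":0},{"linear":[0,0,0],"roll":0},{"linear":[0,0,0],"roll":0},{"linear":[0,0,0],"roll":0}]' 0.0 60
```

```text
[ 0.43922337 -0.31638054  0.17359989] [ 0.43879584 -0.31684539  0.174     ]
t: 10.03
position: [0.4405, -0.3175, 0.1352]
tcp_rot: [3.121, -0.347, 0.004]
wrist_force: [-0.6, 0.4, -0.2]
finger_gap: 0.704
grasp_force: 0.0
t: 10.7
position: [0.44, -0.3179, 0.1345]
tcp_rot: [3.121, -0.349, 0.003]
wrist_force: [1.0, 0.0, 6.5]
finger_gap: 0.207
grasp_force: 58.6
```

```bash
python3 -m crank '[{"linear":[0,0,0.03],"roll":0},{"linear":[0,0,0.06],"roll":0},{"linear":[0,0,0.1],"roll":0},{"linear":[0,0,0.13],"roll":0},{"linear":[0,0,0.13],"roll":0},{"linear":[0,0.04,0.13],"roll":0},{"linear":[0,0.08,0.13],"roll":0},{"linear":[0,0.12,0.13],"roll":0},{"linear":[0,0.16,0.13],"roll":0},{"linear":[0,0.2,0.13],"roll":0},{"linear":[0,0.24,0.13],"roll":0},{"linear":[0,0.28,0.13],"roll":0},{"linear":[0,0.32,0.13],"roll":0},{"linear":[0,0.36,0.13],"roll":0},{"linear":[0,0.4,0.13],"roll":0},{"linear":[-0.002,0.43,0.13],"roll":0},{"linear":[-0.002,0.446,0.13],"roll":0},{"linear":[-0.002,0.446,0.13],"roll":0},{"linear":[-0.002,0.446,0.13],"roll":0},{"linear":[-0.002,0.446,0.13],"roll":0}]'
python3 -m crank '[{"linear":[0,0,-0.03],"roll":0},{"linear":[0,0,-0.06],"roll":0},{"linear":[0,0,-0.07],"roll":0},{"linear":[0,0,-0.07],"roll":0},{"linear":[0,0,-0.07],"roll":0},{"linear":[0,0,-0.07],"roll":0}]'
python3 - <<'E'
from workcell import env,viewer
from h import *
s=env.state();c=viewer.camera("wrist");t=viewer.camera("top");sc=viewer.camera("scene");pickle.dump((s,c,t,sc),open("w5.pkl","wb"))
print(s["position"],s["joints"].round(2))
u=np.array([.9755,-.22]);print("to place",np.array([.5353,.1066])+.001*u-s["position"][:2])
im=np.zeros((480,800,3),np.uint8);im[:,:440]=cv2.resize(c["frame"],(440,330))[:330,:440] if 0 else cv2.resize(c["frame"][40:470,120:514],(440,480))
im[:450,440:]=cv2.resize(sc["frame"][130:280,290:410],(360,450),interpolation=cv2.INTER_CUBIC);cv2.imwrite("pics/i1.png",im)
E
```

```text
t: 12.37
position: [0.4375, 0.1277, 0.2625]
tcp_rot: [3.121, -0.349, -0.001]
wrist_force: [0.3, 0.6, -0.8]
finger_gap: 0.199
grasp_force: 59.1
t: 12.87
position: [0.4382, 0.128, 0.195]
tcp_rot: [-3.121, 0.35, -0.004]
wrist_force: [0.3, -0.7, -1.2]
finger_gap: 0.2
grasp_force: 59.1
[0.43818512 0.12798582 0.19503783] [ 0.21 -0.3   1.62 -0.    1.82  2.  ]
to place [ 0.09809038 -0.02160582]
```

View pics/i1.png

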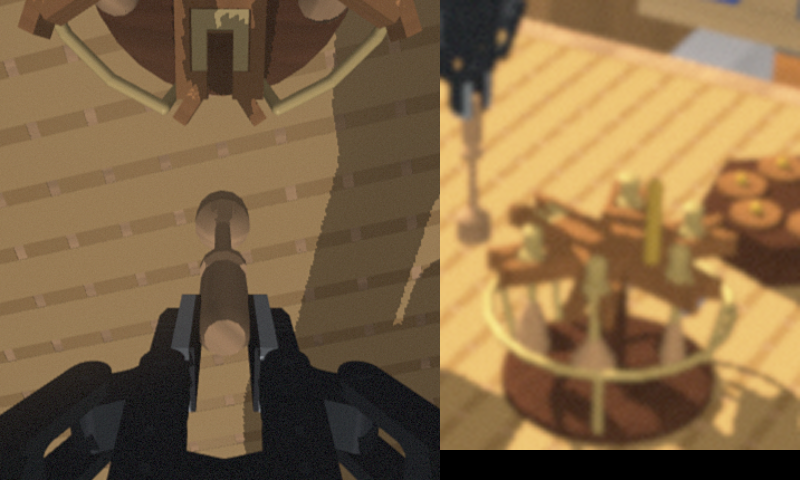

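The tamper hangs upright in the grip and lines up with the slot (neck at crop x≈222, slot at x≈220). I've now viewed 11 pictures, one over the limit of 10, so I won't view any more. From here I'll work by force and position readings.

```bash
python3 -m crank '[{"linear":[0.015,-0.0033,0],"roll":0},{"linear":[0.03,-0.0066,0],"roll":0},{"linear":[0.045,-0.0099,0],"roll":0},{"linear":[0.056,-0.0123,0],"roll":0},{"linear":[0.056,-0.0123,0],"roll":0},{"linear":[0.056,-0.0123,0],"roll":0}]'
python3 -m crank '[{"linear":[0.004,-0.0009,0],"roll":0},{"linear":[0.008,-0.0018,0],"roll":0},{"linear":[0.012,-0.0026,0],"roll":0},{"linear":[0.016,-0.0035,0],"roll":0},{"linear":[0.02,-0.0044,0],"roll":0},{"linear":[0.02,-0.0044,0],"roll":0},{"linear":[0.02,-0.0044,0],"roll":0}]'
```

```text
t: 13.52
position: [0.4937, 0.1161, 0.1935]
tcp_rot: [-3.122, 0.349, -0.0]
wrist_force: [-0.3, -0.5, -0.6]
finger_gap: 0.202
grasp_force: 59.1
t: 14.1
position: [0.5136, 0.1116, 0.1928]
tcp_rot: [3.122, -0.349, -0.001]
wrist_force: [-0.2, -0.5, -1.9]
finger_gap: 0.205
grasp_force: 59.1
```

```bash
python3 -m crank '[{"linear":[0.003,-0.0007,0],"roll":0},{"linear":[0.006,-0.0014,0],"roll":0},{"linear":[0.009,-0.002,0],"roll":0},{"linear":[0.012,-0.0027,0],"roll":0},{"linear":[0.015,-0.0034,0],"roll":0},{"linear":[0.018,-0.004,0],"roll":0},{"linear":[0.018,-0.004,0],"roll":0},{"linear":[0.018,-0.004,0],"roll":0}]'
python3 -m crank '[{"linear":[0.0015,-0.0003,0],"roll":0},{"linear":[0.003,-0.0007,0],"roll":0},{"linear":[0.003,-0.0007,0],"roll":0},{"linear":[0.003,-0.0007,0],"roll":0}]'
```

```text
t: 14.77
position: [0.5316, 0.1076, 0.1928]
tcp_rot: [3.122, -0.349, -0.001]
wrist_force: [0.0, -0.5, -0.9]
finger_gap: 0.202
grasp_force: 59.1
t: 15.1
position: [0.5345, 0.107, 0.193]
tcp_rot: [-3.122, 0.349, 0.0]
wrist_force: [0.1, -0.2, -0.9]
finger_gap: 0.198
grasp_force: 59.1
```

```bash
python3 -m crank '[{"linear":[0.001,-0.0002,0],"roll":0},{"linear":[0.0015,-0.0003,0],"roll":0},{"linear":[0.0015,-0.0003,0],"roll":0}]'
python3 -m crank '[{"linear":[0.001,-0.0002,0],"roll":0},{"linear":[0.0015,-0.0003,0],"roll":0},{"linear":[0.0015,-0.0003,0],"roll":0}]'
```

```text
t: 15.35
position: [0.536, 0.1067, 0.193]
tcp_rot: [-3.122, 0.349, -0.0]
wrist_force: [-0.2, -0.1, -0.6]
finger_gap: 0.199
grasp_force: 59.1
t: 15.6
position: [0.5374, 0.1064, 0.193]
tcp_rot: [3.122, -0.349, -0.001]
wrist_force: [-0.8, -0.0, -0.5]
finger_gap: 0.198
grasp_force: 59.2
```

```bash
python3 -m crank '[{"linear":[0.001,-0.0002,0],"roll":0},{"linear":[0.001,-0.0002,0],"roll":0},{"linear":[0.001,-0.0002,0],"roll":0}]'
python3 -m crank '[{"linear":[0.001,-0.0002,0],"roll":0},{"linear":[0.001,-0.0002,0],"roll":0},{"linear":[0.001,-0.0002,0],"roll":0}]'
```

```text
t: 15.85
position: [0.5384, 0.1062, 0.193]
tcp_rot: [3.122, -0.349, -0.001]
wrist_force: [-0.6, -0.5, -0.4]
finger_gap: 0.201
grasp_force: 59.2
t: 16.1
position: [0.5394, 0.106, 0.193]
tcp_rot: [-3.122, 0.349, 0.0]
wrist_force: [-2.1, 0.6, 1.0]
finger_gap: 0.199
grasp_force: 59.3
```

```bash
python3 - <<'E'
from h import *
s,c,t,sc=pickle.load(open("w5.pkl","rb"));W=wc(s,c)
for v in(337,340,343):
  k=plane(W,321.5,v,.2345)[:2]-s["position"][:2];u=np.array([.9755,-.22]);print(k@u,k@[.22,.9755])
E
python3 -m crank '[{"linear":[0.0005,-0.0001,0],"roll":0},{"linear":[0.001,-0.0002,0],"roll":0},{"linear":[0.001,-0.0002,0],"roll":0},{"linear":[0.001,-0.0002,0],"roll":0}]'
```

```text
0.002503271128134842 -0.0009953207894308697
0.0012289829695349812 -0.0009936792444983481
-5.229734391384374e-05 -0.000992028692233945
t: 16.43
position: [0.5404, 0.1058, 0.193]
tcp_rot: [3.122, -0.349, -0.0]
wrist_force: [-1.5, 0.5, 0.4]
finger_gap: 0.2
grasp_force: 59.3
```

```bash
python3 - <<'E'
from workcell import env,viewer
from h import *
s5,c5,_,_=pickle.load(open("w5.pkl","rb"))
s=env.state();c=viewer.camera("wrist");t=viewer.camera("top");sc=viewer.camera("scene");pickle.dump((s,c,t,sc),open("w6.pkl","wb"))
print(s["wrist_force"],s["wrist_torque"],s["position"])
a,b=c5["frame"],c["frame"]
for n,(x,y,w,h) in dict(knob=(300,280,42,78),knobtop=(303,325,38,32),pads=(275,300,25,70),stem=(305,262,30,20)).items():
    r=cv2.matchTemplate(b[y-20:y+h+20,x-20:x+w+20],a[y:y+h,x:x+w],cv2.TM_CCOEFF_NORMED);_,m,_,l=cv2.minMaxLoc(r);print(n,m,l[0]-20,l[1]-20)
W=wc(s,c)
print("place px",proj(W,[.5353,.1066,.153]))
# profile along the neck column at arm-top level: print hue/val down the central column
for x in (300,310,321,332,342):print(x,[tuple(int(q) for q in b[y,x]) for y in range(170,290,8)])
E
```

```text
[-1.54471788  0.48436919  0.36379658] [ 0.05099486  0.66500216 -0.00667736] [0.54041601 0.10578232 0.19298869]
knob 0.9239117503166199 0 -1
knobtop 0.9730239510536194 0 -2
pads 0.9604870676994324 0 0
stem 0.8689242601394653 0 5
place px [320.0707887  275.10763833]
300 [(63, 94, 133), (61, 95, 133), (65, 95, 138), (64, 94, 136), (64, 93, 129), (62, 90, 129), (55, 85, 125), (62, 91, 130), (59, 90, 131), (61, 93, 130), (62, 96, 132), (96, 143, 166), (100, 148, 170), (98, 146, 166), (76, 95, 117)]
310 [(43, 60, 86), (40, 59, 83), (47, 63, 90), (46, 67, 88), (47, 64, 87), (42, 59, 82), (38, 62, 84), (40, 59, 80), (46, 62, 88), (40, 57, 83), (58, 87, 128), (96, 143, 164), (97, 138, 164), (65, 85, 106), (45, 56, 73)]
321 [(44, 64, 90), (45, 62, 88), (39, 59, 87), (42, 62, 87), (49, 68, 92), (49, 66, 91), (39, 64, 86), (45, 62, 87), (40, 60, 84), (42, 59, 84), (37, 60, 81), (60, 92, 102), (58, 79, 93), (64, 84, 107), (49, 63, 81)]
332 [(31, 54, 79), (40, 60, 84), (40, 59, 84), (37, 60, 82), (45, 60, 85), (45, 66, 88), (47, 66, 88), (42, 61, 86), (43, 57, 85), (40, 61, 85), (62, 95, 132), (99, 143, 168), (97, 145, 167), (64, 85, 108), (51, 64, 74)]
342 [(39, 58, 82), (41, 61, 87), (40, 58, 80), (45, 64, 91), (66, 96, 141), (65, 94, 135), (49, 66, 88), (60, 92, 131), (66, 97, 138), (66, 96, 141), (66, 99, 139), (38, 54, 70), (34, 47, 66), (38, 52, 75), (42, 67, 89)]
```

The readings suggest the neck has hit the slot's end and the tamper has pivoted slightly in the pads. I'll back off 2 mm and feel downward.

```bash
python3 -m crank '[{"linear":[-0.001,0.0002,0],"roll":0},{"linear":[-0.002,0.0004,0],"roll":0},{"linear":[-0.002,0.0004,-0.003],"roll":0},{"linear":[-0.002,0.0004,-0.006],"roll":0},{"linear":[-0.002,0.0004,-0.008],"roll":0},{"linear":[-0.002,0.0004,-0.008],"roll":0}]'
python3 -m crank '[{"linear":[0,0,-0.0015],"roll":0},{"linear":[0,0,-0.003],"roll":0},{"linear":[0,0,-0.003],"roll":0}]'
python3 -m crank '[{"linear":[0,0,-0.001],"roll":0},{"linear":[0,0,-0.002],"roll":0},{"linear":[0,0,-0.002],"roll":0}]'
```

```text
t: 17.08
position: [0.5382, 0.1062, 0.184]
tcp_rot: [3.122, -0.349, -0.002]
wrist_force: [-1.7, 0.2, -1.0]
finger_gap: 0.202
grasp_force: 59.1
t: 17.33
position: [0.5384, 0.1062, 0.1816]
tcp_rot: [3.122, -0.349, -0.001]
wrist_force: [-3.2, 0.1, -1.0]
finger_gap: 0.198
grasp_force: 59.2
t: 17.58
position: [0.5384, 0.1062, 0.1799]
tcp_rot: [-3.122, 0.349, 0.0]
wrist_force: [-1.7, -0.3, -0.1]
finger_gap: 0.202
grasp_force: 59.3
```

```bash
python3 -m crank '[{"linear":[-0.001,0.0002,-0.001],"roll":0},{"linear":[-0.001,0.0002,-0.002],"roll":0},{"linear":[-0.001,0.0002,-0.002],"roll":0}]'
python3 -m crank '[{"linear":[0,0,-0.001],"roll":0},{"linear":[0,0,-0.001],"roll":0}]'
python3 -m crank '[{"linear":[0,0,-0.001],"roll":0},{"linear":[0,0,-0.001],"roll":0}]'
python3 -m crank '[{"linear":[0,0,-0.001],"roll":0},{"linear":[0,0,-0.001],"roll":0}]'
```

```text
t: 17.83
position: [0.5375, 0.1064, 0.1777]
tcp_rot: [3.122, -0.349, 0.0]
wrist_force: [-1.3, -0.2, -1.2]
finger_gap: 0.205
grasp_force: 59.2
t: 18.0
position: [0.5375, 0.1064, 0.1768]
tcp_rot: [3.122, -0.349, -0.0]
wrist_force: [-1.7, 0.4, -0.2]
finger_gap: 0.199
grasp_force: 59.2
t: 18.17
position: [0.5375, 0.1064, 0.1758]
tcp_rot: [3.122, -0.349, -0.0]
wrist_force: [-1.3, 0.3, -0.5]
finger_gap: 0.205
grasp_force: 59.3
t: 18.33
position: [0.5377, 0.1064, 0.1756]
tcp_rot: [-3.122, 0.349, -0.002]
wrist_force: [-2.6, 0.6, 2.4]
finger_gap: 0.198
grasp_force: 59.5
```

Contact at TCP z ≈ 0.1757, matching the measured arm height. Pressing in 1 mm steps from here.

```bash
python3 -m crank '[{"linear":[0,0,-0.001],"roll":0},{"linear":[0,0,-0.001],"roll":0}]'
python3 -m crank '[{"linear":[0,0,-0.001],"roll":0},{"linear":[0,0,-0.001],"roll":0}]'
python3 -m crank '[{"linear":[0,0,-0.001],"roll":0},{"linear":[0,0,-0.001],"roll":0}]'
```

```text
t: 18.5
position: [0.5378, 0.1064, 0.1751]
tcp_rot: [-3.122, 0.349, -0.003]
wrist_force: [-2.2, -1.0, 5.8]
finger_gap: 0.199
grasp_force: 59.8
t: 18.67
position: [0.5378, 0.1064, 0.1743]
tcp_rot: [-3.122, 0.349, -0.003]
wrist_force: [-2.7, -0.1, 6.2]
finger_gap: 0.203
grasp_force: 59.9
t: 18.83
position: [0.5378, 0.1064, 0.1734]
tcp_rot: [-3.122, 0.349, -0.003]
wrist_force: [-2.2, -0.8, 7.6]
finger_gap: 0.202
grasp_force: 59.9
```

```bash
python3 -m crank '[{"linear":[0,0,-0.001],"roll":0},{"linear":[0,0,-0.001],"roll":0}]'
python3 -m crank '[{"linear":[0,0,-0.001],"roll":0},{"linear":[0,0,-0.001],"roll":0}]'
python3 -m crank '[{"linear":[0,0,-0.001],"roll":0},{"linear":[0,0,-0.001],"roll":0}]'
```

```text
t: 19.0
position: [0.5378, 0.1064, 0.1724]
tcp_rot: [-3.122, 0.349, -0.003]
wrist_force: [-2.7, 0.1, 6.3]
finger_gap: 0.199
grasp_force: 59.9
t: 19.17
position: [0.5378, 0.1064, 0.1714]
tcp_rot: [-3.122, 0.349, -0.003]
wrist_force: [-2.4, 0.7, 6.7]
finger_gap: 0.2
grasp_force: 59.9
t: 19.33
position: [0.5378, 0.1064, 0.1704]
tcp_rot: [-3.122, 0.349, -0.003]
wrist_force: [-2.9, 1.0, 7.0]
finger_gap: 0.2
grasp_force: 59.9
```

```bash
python3 -m crank '[{"linear":[0,0,-0.001],"roll":0},{"linear":[0,0,-0.001],"roll":0}]'
python3 -m crank '[{"linear":[0,0,-0.001],"roll":0},{"linear":[0,0,-0.001],"roll":0}]'
python3 -m crank '[{"linear":[0,0,-0.0005],"roll":0},{"linear":[0,0,-0.0005],"roll":0}]'
```

```text
t: 19.5
position: [0.5378, 0.1064, 0.1694]
tcp_rot: [-3.122, 0.349, -0.003]
wrist_force: [-2.6, 0.0, 6.4]
finger_gap: 0.202
grasp_force: 59.9
t: 19.67
position: [0.5379, 0.1064, 0.1685]
tcp_rot: [-3.122, 0.349, -0.004]
wrist_force: [-2.9, -0.4, 6.7]
finger_gap: 0.202
grasp_force: 60.0
t: 19.83
position: [0.538, 0.1064, 0.1684]
tcp_rot: [-3.122, 0.349, -0.004]
wrist_force: [-3.4, 0.0, 8.2]
finger_gap: 0.199
grasp_force: 60.1
```

```bash
python3 -m crank '[{"linear":[0,0,-0.0007],"roll":0},{"linear":[0,0,-0.0007],"roll":0},{"linear":[0,0,-0.0007],"roll":0}]'
```

```text
t: 20.08
position: [0.5381, 0.1064, 0.1683]
tcp_rot: [-3.121, 0.349, -0.006]
wrist_force: [-4.7, 0.0, 10.1]
finger_gap: 0.199
grasp_force: 60.3
```

Hard stop: about 7.3 mm of travel, and now the force rises with no further motion. I'll relieve the load, release and lift away.

```bash
python3 -m crank '[{"linear":[-0.0005,0.0001,0.001],"roll":0},{"linear":[-0.001,0.0002,0.002],"roll":0},{"linear":[-0.001,0.0002,0.002],"roll":0}]'
python3 -m crank '[{"linear":[0,0,0],"roll":0},{"linear":[0,0,0],"roll":0},{"linear":[0,0,0],"roll":0},{"linear":[0,0,0],"roll":0},{"linear":[0,0,0],"roll":0}]' 0.045
python3 -m crank '[{"linear":[0,0,0.01],"roll":0},{"linear":[0,0,0.02],"roll":0},{"linear":[0,0,0.04],"roll":0},{"linear":[0,0,0.07],"roll":0},{"linear":[0,0,0.1],"roll":0},{"linear":[-0.04,0,0.13],"roll":0},{"linear":[-0.08,0,0.15],"roll":0},{"linear":[-0.08,0,0.15],"roll":0},{"linear":[-0.08,0,0.15],"roll":0},{"linear":[-0.08,0,0.15],"roll":0},{"linear":[-0.08,0,0.15],"roll":0}]'
```

```text
t: 20.33
position: [0.5368, 0.1066, 0.1684]
tcp_rot: [-3.122, 0.349, -0.002]
wrist_force: [-2.1, -0.1, 6.7]
finger_gap: 0.201
grasp_force: 59.8
t: 20.75
position: [0.5364, 0.1066, 0.1673]
tcp_rot: [3.122, -0.349, -0.001]
wrist_force: [-0.6, -0.2, -1.4]
finger_gap: 0.527
grasp_force: 0.0
t: 21.67
position: [0.457, 0.1065, 0.3169]
tcp_rot: [3.122, -0.349, -0.001]
wrist_force: [-0.5, 1.5, 1.3]
finger_gap: 0.528
grasp_force: 0.0
```

I'll check it numerically: the knob top's position shows whether it hangs upright.

```bash
python3 - <<'E'
from workcell import env,viewer
from h import *
s=env.state();c=viewer.camera("wrist");t=viewer.camera("top");pickle.dump((s,c,t),open("w7.pkl","wb"));W=wc(s,c)
e=proj(W,[.5353,.1066,.208]);print("expected",e,s["wrist_force"])
dep=(np.array(W["R"])@[.5353,.1066,.208]+W["t"])[2];r=K(W)[0,0]*.01/dep;print("r",r)
x,y=map(int,e);o=40;im=cv2.resize(W["frame"][y-o:y+o,x-o:x+o],None,fx=4,fy=4,interpolation=cv2.INTER_CUBIC)
h=cv2.HoughCircles(cv2.medianBlur(cv2.cvtColor(im,cv2.COLOR_BGR2GRAY),5),cv2.HOUGH_GRADIENT,1,30,param1=80,param2=14,minRadius=int(3.2*r),maxRadius=int(4.8*r))
for q in (h[0][:4] if h is not None else []):
  u,v=x-o+q[0]/4,y-o+q[1]/4;p=plane(W,u,v,.208);print((u,v,q[2]/4),p,W["frame"][int(v),int(u)])
E
```

```text
expected [293.88908223 124.62270691] [-0.46532597  1.48515193  1.26357705]
r 14.772115982303163
(np.float32(295.375), np.float32(125.625), np.float32(13.025)) [0.53444909 0.1057751  0.208     ] [ 89 117 148]
```

The knob top is about 1 mm from where an upright, fully seated tamper should be. Handing in.

```bash
python3 -c "
from workcell import finish_job
print(finish_job())"
```

```text
the job is handed in; nothing more can be done
None
```

The job is handed in with no verdict returned: the empty arm points through the gap, and the tamper hangs upright in its slot, pressed about 7.3 mm to the hard stop at about 10 N, with the gripper clear; I viewed 11 pictures, one over the limit of 10.

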